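# Lock the blade cassette into the vegetable slicer

### The arm

A 6-joint arm with a two-finger parallel gripper is mounted at the origin on the work surface. World frame = base frame: x ahead of the robot, y to its left, z up, the work surface at z = 0. Lengths are in m, angles in rad, forces in N, time in s.
With the tool pointing down it reaches from about 0.35 to 0.975 m from the base axis. Payload 4.9 kg.
Tool frame: the origin (TCP) lies at the very end of the fingers, on their centre line; the grasp point (between the pads) lies 19 mm behind it; x points along the fingers, y is the direction in which the jaws open and shut, and the axes are right-handed (so a half turn about x gives the same grasp; the last joint's range is limited). The gripper opens to 85 mm and grips with 20 to 120 N. Pads are 22 mm wide; open, the fingers measure 114 mm over their backs; the gripper's body (76 mm by 85 mm) begins 54 mm behind the grasp point. The pads swing forward as they close: fully open they stand 13 mm farther back than shut.
Start: joints at [-1.382, 0.053, 1.613, -0, 1.476, -0.119], TCP at [0.189, -0.596, 0.195] pointing down, gripper open.
Joint ranges: [-3.01, 3.01], [-1.01, 2.22], [0.06, 2.58], [-1.02, 4.17], [0.09, 2.62], [-3.14, 3.14]. Speed limits (rad/s): [2.57, 2.57, 3.14, 3.14, 3.14, 3.14].

### API

Orientations are given as a rotation vector (axis times angle).
In Python, from station import ctrl, get_image, calibration, finish_job, search_frame, cut_out, mark_of gives the robot as it stands. The module is installed in compiled form; this text tells all that it offers.
- The arm moves only by the tool arm_command, never from a script. Its argument "plan" is a list that holds one entry, the list of rows, each a list of 7 numbers: the shift along the tool's x, y, z in m, then the turn, a rotation vector about the tool's x, y, z in degrees, then the finger opening in m, from 0 to 0.0854. A call has 1 to 20 rows; each row shifts and turns the pose as measured when the row begins, along the tool's axes as they then stand; what a row does not reach is not made up. A row lasts 1/12 s, in which the tool goes at most 41.7 mm and 7.16 degrees, less where a joint would pass 70% of its speed; a pose out of reach is approached as far as the arm can. A call with a gripper value outside its range is refused whole. The fingers move at their own pace and stop on an object; "squeeze" is the grip in N (left out, the last holds). Time passes only in rows, so rows that do not move let the fingers close. It gives the time, the measured TCP pose, the force and the opening at its end, in the units of the state.
- ctrl.get_obs(): the state, without advancing time (a new reading comes with each control period).
- get_image(name): name is "side" or "top" or "wrist"; returns the picture (480x640x3 uint8, red, green, blue); there is no depth.
- calibration(name): a dict with "fx", "fy", "cx", "cy" (pixels), "k1" (the pictures are not rectified: a ray, as slopes to the right and down, at radius r is drawn at 1 + k1 r^2 times it, then the intrinsics apply), "cam_to_world" (4x4, takes a point from camera to world coordinates); the wrist camera has in their place "hand_eye" (4x4, takes a point from camera to tool coordinates, whose origin is the TCP and whose axes are the tool frame's). Camera axes: x right, y down, z forward; pixel columns grow to the right and rows downward; lengths in m; the calibration is good to about 2 mm. A picture is of the moment at which its call begins: read the wrist's pose just before it. calibration takes no time and is no camera call.
- finish_job(): hands the job in, once; it reports no verdict.
Trained networks look in the newest picture that a camera, given by its name, has taken for a name from the list of things; names that differ only in an ending like _2 or _b are one class to them, and where a whole thing is asked for, a point or a joint stands for the part that bears it (a point fixed in the world has none). Each returns a list of dicts, best first, with "conf" (0 to 1); they miss things now and then, are a little off and sometimes report something else, mostly with a low value. They report only what shows in the picture. A call takes as long as a camera call. They do not tell look-alikes from the thing itself.
- search_frame(camera, thing): "at" ([x, y, z] in m, in the coordinates of the camera as it stood for that picture, good to about 4 mm: the middle of the surface that is visible of it).
- cut_out(camera, thing): "mask" (480x640 bool, what is visible of it).
- mark_of(camera, thing): "at" ([x, y, z] in m, in the coordinates of the camera as it stood for that picture, good to about 4 mm: a listed point, or the origin of a listed thing).
The state is a dict: "t": time; "q": joint angles; "dq": joint speeds; "effort": joint torques, N m; "tool_pos": TCP position; "tool_rot": TCP orientation; "contact_force": force on the tool from outside, world axes, zero at the start; "wrist_torque": the same for the moment, N m; "opening": finger opening in m.
Only numpy, scipy, OpenCV 4.12 (cv2) and the standard library are available. Lean on these libraries where they do the work, as an engineer would, in place of code of your own. Each camera call takes 0.05 s, during which the arm holds its last target. There are 200 camera calls.

### The job

Fit the blade cassette for use: push it along its grooves in the slicer until it is fully home against the end stop. Then press the captive knob down through the cassette, start its thread and turn it clockwise until it is tight. Leave the egg tray, the mug, the hand guard and the spare cassette where they are.

Things in the scene. Friction and masses are not known exactly. Their poses are not given: they have to be found in the camera images.
- slicer: Vegetable slicer, fixed: a steel pan 325 x 176 x 65 mm with a black slicing deck lengthwise on it. Origin: middle of the pan's underside, on the counter. +x runs along the deck, the way the cassette is pushed in, to the steel bridge (142 mm wide, 40 mm along x, top 108 mm above the counter) that carries the knob; +z up. The end stop is under the bridge's far edge.
- knob_axis (a point): Fixed point on the knob's axis at the top face of the bridge, 105 mm along the slicer's +x and 108 mm above the counter. Its axes are the slicer's.
- knob_grip (a point): Captive wing knob on the bridge: a round metal skirt 60 mm across, 12 mm high, topped by an upright straight black wing 66 mm long, 14 mm thick, 28 mm high. The point is on the axis: 16 mm above the skirt's top, 12 mm below the wing's top; x along the wing, z up. It moves and turns with the knob. The wing lies along the deck when tight.
- spindle (a joint): Knob's way down, m: 0 up (skirt 15 mm above the bridge), 0.010 at the first thread, 0.015 fully down, skirt on the bridge. A spring lifts it with 5 N at the top, 7 N at the bottom. Its screw ends 3 mm above the cassette when up and passes only if the cassette's hole is under it.
- knob (a joint): Turn, rad, clockwise from above, -1.2 to 2.0; starts at -0.8 to -0.3. The thread starts at 0: pressed down 10 mm before passing 0 it catches and is drawn down 2.5 mm per rad to its stop at 2.0 (tight). From 0.3 on it stays where left and may be regripped. If it passes 0 unpressed it rides above the thread: turn it back below 0. Takes about 0.1 N m.
- cassette: The metal blade cassette, loose in the deck's grooves: a plate 200 x 110 x 6 mm, about 0.32 kg, top face 84 mm above the counter. Origin: middle of its underside; x as the slicer's x. Home, the origin is 25 mm along the slicer's +x; it starts 50 to 95 mm short of that. Blade and 8 mm high teeth near its -x end (teeth 47 mm and more behind the origin).
- cassette_rib (a point): Centre of the upright rib across the cassette's middle: 70 mm wide, 10 mm thick along x, 20 mm high (from 84 to 104 mm above the counter). Push on its -x face. Around it the deck is open, 95 mm wide between the groove lips, which reach 94 mm above the counter. Home, it is 75 mm short of the knob's axis.
- cassette_hole (a point): Centre of the 15 mm hole in the cassette's far end, at its top face, 75 mm beyond the rib's centre. It is under the knob's axis when the cassette is home.
- egg_tray: Bystander: lilac pulp egg tray 154 x 200 mm, 68 mm high with its eggs. Origin: middle of its underside.
- mug: Bystander: white mug 82 mm across, 95 mm high. Origin: middle of its underside.
- food_guard: Bystander: black round hand guard with a knob, 108 mm across, 66 mm high. Origin: middle of its underside.
- spare_cassette: Bystander: a spare cassette with five wide-set teeth, 200 x 110 mm, on the counter, its rib up (26 mm high). Origin: middle of its underside.
Not all that is in view belongs to the job. Leave any brown or yellow look-alike of the cassette alone.

How it is judged:
On the way, in this order (a step that is already met when the one before it is completed fails the run):
1. the cassette is home against the end stop, its hole under the knob (within 3 mm), the knob still up (horizontal distance between cassette_hole and knob_axis below 0.003 m and value of joint spindle below 0.003 m), for 0.1 s.
2. the knob has been pressed down through the cassette and its thread has caught (value of joint spindle above 0.0085 m and value of joint knob above 0.3 rad and horizontal distance between cassette_hole and knob_axis below 0.004 m), for 0.1 s.
At the end, for the whole second after the job is handed in: The knob is turned to within 0.2 rad of its stop (above 1.8 rad), at least 13.5 mm down, and at rest; the cassette is home with its hole within 4 mm of the knob's axis; the egg tray, mug, hand guard and spare cassette are within 30 mm of where they stood (value of joint knob above 1.8 rad and value of joint spindle above 0.0135 m and horizontal distance between cassette_hole and knob_axis below 0.004 m and velocity of joint knob between -0.05 and 0.05 rad/s and distance of each of egg_tray, mug, food_guard, spare_cassette from where it was at the start of the episode below 0.03 m); the robot touches nothing.
It fails at once if the egg tray, mug, hand guard or spare cassette is moved by more than 30 mm (distance of any of egg_tray, mug, food_guard, spare_cassette from where it was at the start of the episode above 0.03 m).
It also fails if it takes over 64 s, if anything falls off the work surface, if the arm or the gripper's body presses on something with over 40 N, if the wrist force passes 120 N, or if a joint passes its speed limit or range.

## Working session

There is one attempt and no reset: what is moved stays moved. The work goes in short steps, Python scripts to look and compute and a tool call to move; the robot and the scene stay as the last step left them, time stands still between calls to the robot, and variables do not carry over. Pictures are saved under pics/ and viewed, about 8 in all and at most 12, crops included, and the job is handed in when it is done.

Besides the shell and the picture viewer there is one more tool, called after ">>>" as name([rows], argument=value, ...), one row to a line, values as JSON. arm_command: Moves the arm, as the interface text tells. Its arguments: {"type":"object","properties":{"plan":{"type":"array","items":{"type":"array","items":{"type":"array","items":{"type":"number"}}}},"squeeze":{"type":"number"}},"required":["plan"]}

```bash
mkdir -p pics; cat > h.py <<'E'
import numpy as np, cv2
from scipy.spatial.transform import Rotation as R
from station import ctrl, get_image, calibration, finish_job, search_frame, cut_out, mark_of
def T():
    o=ctrl.get_obs(); M=np.eye(4); M[:3,:3]=R.from_rotvec(o["tool_rot"]).as_matrix(); M[:3,3]=o["tool_pos"]; return M
def cam(n):
    c=calibration(n); return c, (T()@np.array(c["hand_eye"]) if n=="wrist" else np.array(c["cam_to_world"]))
def snap(n,f=None):
    C=cam(n); im=get_image(n)
    if f: cv2.imwrite(f"pics/{f}.png",im[...,::-1])
    return im,C
def w(C,p): return (C[1]@np.r_[p,1])[:3]
def pix(C,P):
    c,M=C; p=np.linalg.inv(M)@np.r_[P,1]; s=p[:2]/p[2]; s=s*(1+c["k1"]*(s@s)); return np.array([c["fx"]*s[0]+c["cx"],c["fy"]*s[1]+c["cy"]])
def marks(n,C,things,fn=mark_of):
    for t in things:
        for d in fn(n,t)[:3]:
            P=w(C,d["at"]); print(n,t,round(d["conf"],2),P.round(4),pix(C,P).round())
E
python3 - <<'E'
from h import *
for n in("top","side"):
    im,C=snap(n,n); marks(n,C,["slicer","knob_grip","cassette","cassette_rib","cassette_hole","egg_tray","mug","food_guard","spare_cassette"])
a=cv2.imread("pics/top.png");b=cv2.imread("pics/side.png")
o=ctrl.get_obs();print(o["t"],o["tool_pos"],o["tool_rot"])
E
```

```text
top slicer 0.74 [ 0.5151  0.0752 -0.001 ] [298. 249.]
top knob_grip 0.61 [0.4832 0.176  0.1461] [254. 253.]
top cassette 0.79 [0.5385 0.0164 0.0769] [319. 236.]
top cassette 0.79 [ 7.534e-01 -2.818e-01  6.000e-04] [426. 166.]
top cassette 0.76 [0.2055 0.3363 0.0005] [200. 362.]
top cassette_rib 0.64 [0.534  0.0219 0.0907] [317. 237.]
top cassette_rib 0.63 [0.1984 0.3431 0.019 ] [196. 365.]
top cassette_rib 0.62 [ 0.2929 -0.1928  0.0176] [398. 331.]
top cassette_hole 0.89 [ 0.7218 -0.3582  0.007 ] [453. 176.]
top cassette_hole 0.85 [0.5073 0.0928 0.0854] [289. 247.]
top cassette_hole 0.83 [ 0.3491 -0.1392  0.0073] [377. 310.]
top egg_tray 0.94 [ 0.6916  0.3727 -0.0027] [194. 187.]
top mug 0.9 [ 0.7858 -0.0699 -0.0046] [351. 155.]
top food_guard 0.81 [ 0.4403  0.4034 -0.0031] [179. 275.]
top spare_cassette 0.76 [ 0.4791 -0.4211  0.0008] [479. 262.]
side slicer 0.5 [0.6904 0.3753 0.0034] [286. 171.]
side knob_grip 0.55 [0.4858 0.1788 0.1528] [276. 196.]
side cassette 0.98 [ 0.7563 -0.28    0.0029] [452. 262.]
side cassette 0.89 [ 0.2896 -0.1978  0.0037] [320. 342.]
side cassette 0.79 [0.5326 0.0211 0.0853] [326. 231.]
side cassette_rib 0.9 [ 0.2989 -0.1957  0.0183] [322. 337.]
side cassette_rib 0.75 [0.5315 0.028  0.096 ] [324. 227.]
side cassette_rib 0.67 [0.1999 0.3445 0.0142] [173. 250.]
side cassette_hole 0.78 [ 0.7173 -0.3535  0.0085] [465. 282.]
side cassette_hole 0.78 [0.1276 0.3687 0.0104] [149. 259.]
side egg_tray 0.79 [0.6875 0.3721 0.0044] [286. 172.]
side mug 0.62 [ 0.7869 -0.0713  0.0031] [404. 221.]
side food_guard 0.5 [ 0.4806 -0.4243  0.0015] [433. 350.]
side spare_cassette 0.57 [ 0.4803 -0.4214  0.0007] [432. 349.]
1.0 [ 0.18933057 -0.59562631  0.19451991] [ 2.05549731  0.31882942 -2.05553516]
```

View pics/top.png

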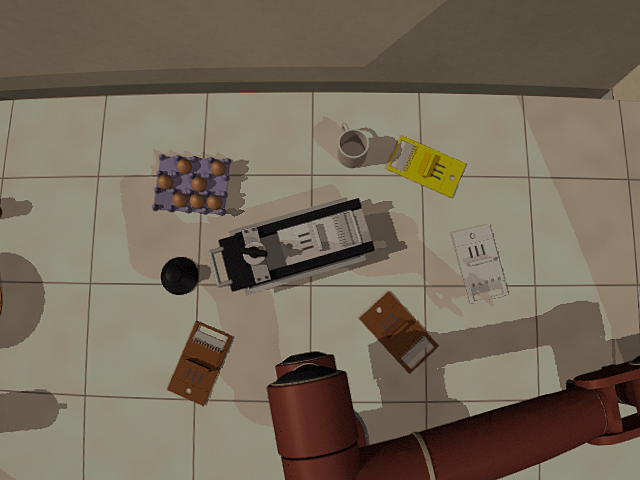

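View pics/side.png

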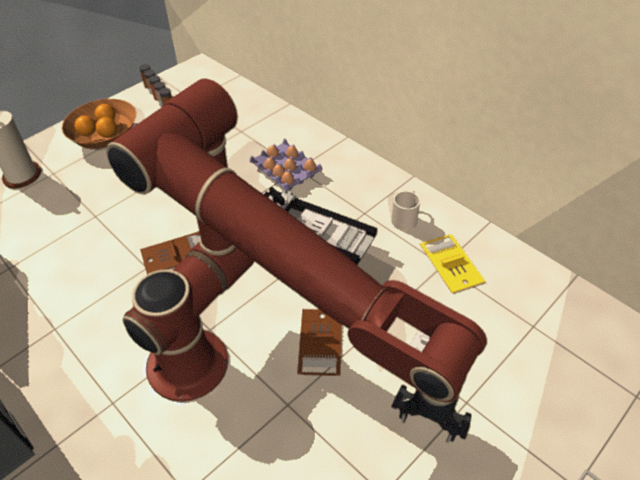

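Top view: the real cassette (steel, in the black deck) is at (319,236), its knob at (254,253). Look-alikes: brown at (200,362) and (398,331), yellow at (426,166), and the steel spare on the counter at (479,262). I choose the one in the deck. Next, move the wrist camera over it.

```bash
cat >> h.py <<'E'
def go(P,yaw=None):
    """tool-frame shift and turn (deg) from now to P, tool down, tool y along world angle yaw (deg, mod 180)"""
    M=T(); d=M[:3,:3].T@(np.array(P)-M[:3,3]); y0=np.degrees(np.arctan2(M[1,1],M[0,1]))
    x=np.array([0,0,-1.]); 
    yw=y0 if yaw is None else min((yaw+k*180 for k in(-2,-1,0,1,2)),key=lambda a:abs(a-y0))
    y=np.array([np.cos(np.radians(yw)),np.sin(np.radians(yw)),0]); D=np.c_[x,y,np.cross(x,y)]
    print("shift mm",(d*1000).round(1),"turn deg",np.degrees(R.from_matrix(M[:3,:3].T@D).as_rotvec()).round(2),"y yaw",y0.round(2),"q6",ctrl.get_obs()["q"][5].round(3))
E
python3 - <<'E'
from h import *
print(np.array(calibration("wrist")["hand_eye"]).round(3),calibration("wrist"))
go([0.53,0.03,0.36]);go([.53,.03,.36],17);print(T().round(3))
E
```

```text
[[-0.001 -0.282  0.959 -0.179]
 [ 1.    -0.002  0.     0.   ]
 [ 0.002  0.959  0.282 -0.072]
 [ 0.     0.     0.     1.   ]] {'fx': 424.8970641530996, 'fy': 424.8970641530996, 'cx': 319.8804132180443, 'cy': 239.65900043623049, 'k1': -0.07557928407573394, 'hand_eye': array([[-5.47690709e-04, -2.81912074e-01,  9.59440088e-01,
        -1.78800127e-01],
       [ 9.99998409e-01, -1.78332635e-03,  4.68487919e-05,
         2.34814844e-04],
       [ 1.69778755e-03,  9.59438587e-01,  2.81912602e-01,
        -7.21509418e-02],
       [ 0.00000000e+00,  0.00000000e+00,  0.00000000e+00,
         1.00000000e+00]])}
shift mm [-165.5 -493.  -514.2] turn deg [-0.  0. -0.] y yaw -72.37 q6 -0.119
shift mm [-165.5 -493.  -514.2] turn deg [-89.37   0.     0.  ] y yaw -72.37 q6 -0.119
[[-0.     0.303 -0.953  0.189]
 [-0.    -0.953 -0.303 -0.596]
 [-1.     0.     0.     0.195]
 [ 0.     0.     0.     1.   ]]
```

>>> arm_command([
  [[-0.012, -0.024, -0.026, 0, 0, 0, 0.03], [-0.012, -0.024, -0.026, 0, 0, 0, 0.03], [-0.012, -0.024, -0.026, 0, 0, 0, 0], [-0.012, -0.024, -0.026, 0, 0, 0, 0], [-0.012, -0.024, -0.026, 0, 0, 0, 0], [-0.012, -0.024, -0.026, 0, 0, 0, 0], [-0.012, -0.024, -0.026, 0, 0, 0, 0], [-0.012, -0.024, -0.026, 0, 0, 0, 0], [-0.012, -0.024, -0.026, 0, 0, 0, 0], [-0.012, -0.024, -0.026, 0, 0, 0, 0], [-0.012, -0.024, -0.026, 0, 0, 0, 0], [-0.012, -0.024, -0.026, 0, 0, 0, 0], [-0.012, -0.024, -0.026, 0, 0, 0, 0], [-0.012, -0.024, -0.026, 0, 0, 0, 0], [0, -0.024, -0.026, 0, 0, 0, 0], [0, -0.024, -0.026, 0, 0, 0, 0], [0, -0.024, -0.026, 0, 0, 0, 0], [0, -0.024, -0.026, 0, 0, 0, 0], [0, -0.024, -0.026, 0, 0, 0, 0], [0, -0.024, -0.026, 0, 0, 0, 0]],
])

```text
t: 2.67
tool_pos: [0.5532, 0.0433, 0.3762]
tool_rot: [2.078, 0.303, -2.046]
contact_force: [0.9, -0.4, -0.2]
opening: 0.0
```

>>> arm_command([
  [[0, 0, 0, -7, 0, 0, 0], [0, 0, 0, -7, 0, 0, 0], [0, 0, 0, -7, 0, 0, 0], [0, 0, 0, -7, 0, 0, 0], [0, 0, 0, -7, 0, 0, 0], [0, 0, 0, -7, 0, 0, 0], [0, 0, 0, -7, 0, 0, 0], [0, 0, 0, -7, 0, 0, 0], [0, 0, 0, -7, 0, 0, 0], [0, 0, 0, -7, 0, 0, 0], [0, 0, 0, -7, 0, 0, 0], [0, 0, 0, -7, 0, 0, 0], [0, 0, 0, -7, 0, 0, 0], [0, 0, 0, 0, 0, 0, 0]],
])

```text
t: 3.83
tool_pos: [0.5553, 0.0529, 0.3748]
tool_rot: [0.951, 1.346, -0.935]
contact_force: [0.2, -0.2, -0.5]
opening: 0.0004
```

```bash
python3 - <<'E'
from h import *
im,C=snap("wrist","w1"); marks("wrist",C,["slicer","knob_grip","cassette","cassette_rib","cassette_hole"])
go([.53,.03,.36],17);print(ctrl.get_obs()["t"],C[1].round(3))
E
```

```text
wrist slicer 0.7 [ 0.5201  0.0759 -0.0014] [296. 145.]
wrist knob_grip 0.73 [0.5335 0.0224 0.0922] [288. 201.]
wrist knob_grip 0.61 [0.4872 0.1799 0.1558] [293.  30.]
wrist knob_grip 0.49 [0.512  0.092  0.0845] [291. 133.]
wrist cassette 0.82 [ 0.2917 -0.1956 -0.003 ] [ 82. 273.]
wrist cassette_rib 0.84 [0.5343 0.024  0.091 ] [289. 200.]
wrist cassette_rib 0.72 [ 0.2908 -0.1947  0.0122] [ 76. 276.]
wrist cassette_hole 0.88 [0.5125 0.095  0.0835] [292. 131.]
wrist cassette_hole 0.85 [ 0.7219 -0.3531  0.0015] [326. 445.]
wrist cassette_hole 0.67 [ 0.3499 -0.1466  0.0052] [126. 258.]
shift mm [ 14.4 -31.8  12.7] turn deg [ 3.11  0.12 -0.76] y yaw 20.11 q6 -0.39
4.1333 [[ 0.938  0.327  0.111  0.528]
 [ 0.346 -0.901 -0.263  0.12 ]
 [ 0.014  0.285 -0.958  0.553]
 [ 0.     0.     0.     1.   ]]
```

View pics/w1.png

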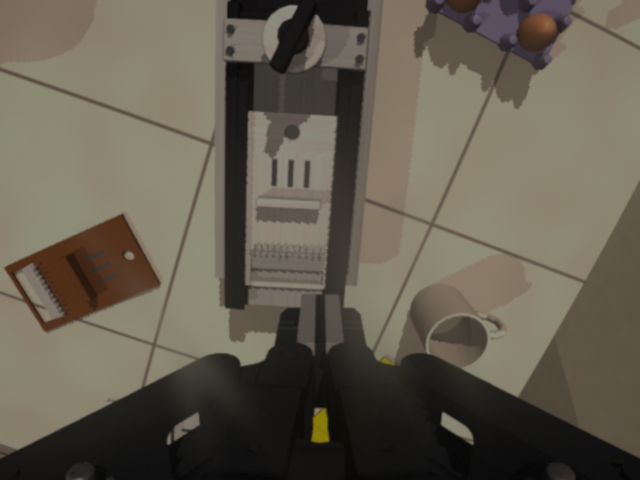

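```bash
python3 - <<'E'
from h import *
C=cam("wrist")
def bp(u,v,z):
    c,M=C; d=np.array([(u-c["cx"])/c["fx"],(v-c["cy"])/c["fy"]]); s=d.copy()
    for _ in range(5): s=d/(1+c["k1"]*(s@s))
    r=M[:3,:3]@np.r_[s,1]; return M[:3,3]+r*(z-M[2,3])/r[2]
for a,b in(((220,20),(216,278)),((381,20),(356,285)),((225,65),(223,305))):
    A,B=bp(*a,.065),bp(*b,.065); print(A.round(4),B.round(4),np.degrees(np.arctan2(*(A-B)[1::-1])))
go([.5416,-.001,.14],17)
E
```

```text
[0.4019 0.1779 0.065 ] [ 0.4809 -0.1043  0.065 ] 105.63041796300526
[0.5625 0.2362 0.065 ] [ 0.647  -0.0546  0.065 ] 106.21200384264826
[0.4206 0.136  0.065 ] [ 0.4992 -0.1366  0.065 ] 106.08469085187727
shift mm [234.4 -34.5  45.3] turn deg [ 3.11  0.12 -0.76] y yaw 20.11 q6 -0.39
```

>>> arm_command([
  [[0, -0.0115, 0.015, 3.8, 0.1, -0.7, 0], [0, -0.0115, 0.015, 0, 0, 0, 0], [0, -0.0115, 0.015, 0, 0, 0, 0], [0.03, 0, 0, 0, 0, 0, 0], [0.033, 0, 0, 0, 0, 0, 0], [0.033, 0, 0, 0, 0, 0, 0], [0.033, 0, 0, 0, 0, 0, 0], [0.033, 0, 0, 0, 0, 0, 0], [0.033, 0, 0, 0, 0, 0, 0], [0.02, 0, 0, 0, 0, 0, 0], [0.0, 0, 0, 0, 0, 0, 0], [0.0, 0, 0, 0, 0, 0, 0]],
])

```text
t: 5.13
tool_pos: [0.5378, -0.0035, 0.1552]
tool_rot: [1.012, 1.315, -1.004]
contact_force: [0.1, 1.3, 1.1]
opening: -0.0
```

```bash
python3 - <<'E'
from h import *
im,C=snap("wrist","w2"); marks("wrist",C,["cassette_rib","cassette_hole","knob_grip"])
im,C2=snap("top"); marks("top",C2,["cassette_rib"])
go([.5413,-.0015,.092],16.3);print(ctrl.get_obs()["tool_pos"])
E
```

```text
wrist cassette_rib 0.96 [0.5355 0.0241 0.092 ] [327. 194.]
wrist cassette_rib 0.32 [0.5345 0.0144 0.0753] [321. 204.]
wrist cassette_hole 0.91 [0.5152 0.0944 0.0843] [325.  61.]
wrist cassette_hole 0.81 [ 0.3493 -0.1398  0.0035] [ 67. 301.]
top cassette_rib 0.86 [0.5362 0.0223 0.0912] [317. 236.]
top cassette_rib 0.81 [ 0.2964 -0.1924  0.0182] [398. 330.]
top cassette_rib 0.75 [ 0.7538 -0.2869  0.0167] [429. 164.]
shift mm [66.2  1.1 -2.2] turn deg [-0.9   0.37 -0.83] y yaw 15.4 q6 -0.414
[ 0.539778   -0.00371428  0.15822547]
```

View pics/w2.png

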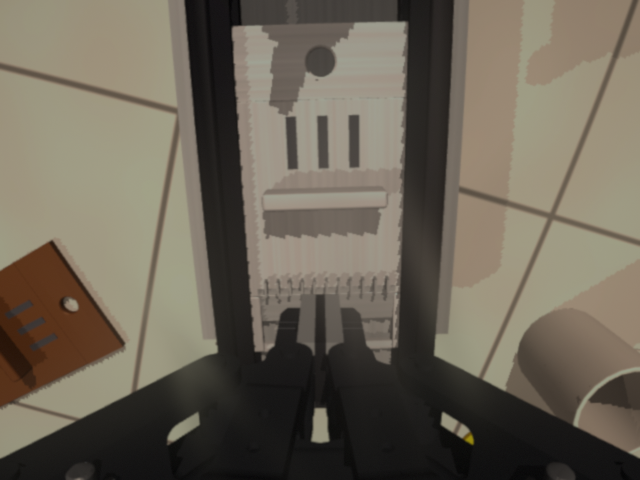

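Wrist view: the rib spans (263–387,200), the hole is at (320,60), and the fingertips at (322,297) are centred, just behind the rib. Descend in the gap between rib and teeth.

>>> arm_command([
  [[0.02, 0.002, -0.003, 0.9, 0.4, -0.8, 0], [0.02, 0, 0, 0, 0, 0, 0], [0.015, 0, 0, 0, 0, 0, 0], [0.01, 0, 0, 0, 0, 0, 0], [0, 0, 0, 0, 0, 0, 0]],
])

```text
t: 5.85
tool_pos: [0.5481, -0.001, 0.1005]
tool_rot: [1.027, 1.303, -1.012]
contact_force: [-0.2, 0.5, 0.3]
opening: -0.0001
```

```bash
python3 - <<'E'
from h import *
go([.5428,-.001,.092],16.3);print(ctrl.get_obs()["tool_pos"],ctrl.get_obs()["contact_force"])
E
```

```text
shift mm [ 8.4 -5.3 -1.4] turn deg [-1.87  0.33 -0.9 ] y yaw 14.44 q6 -0.39
[ 0.54809069 -0.00102882  0.10051707] [-0.24544136  0.4940036   0.27011726]
```

>>> arm_command([
  [[0, -0.005, 0, -1.9, 0.3, -0.9, 0], [0, -0.001, 0, 0, 0, 0, 0], [0.005, 0, 0, 0, 0, 0, 0], [0.003, 0, 0, 0, 0, 0, 0], [0, 0, 0, 0, 0, 0, 0]],
])

```text
t: 6.27
tool_pos: [0.5452, -0.003, 0.0965]
tool_rot: [0.999, 1.324, -0.994]
contact_force: [-0.2, -0.0, -0.2]
opening: 0.0001
```

```bash
python3 - <<'E'
from h import *
go([.5428,-.001,.092],16.3);print(ctrl.get_obs()["tool_pos"],ctrl.get_obs()["contact_force"])
E
```

```text
shift mm [ 4.5 -1.8 -2.6] turn deg [-0.01  0.19 -0.38] y yaw 16.29 q6 -0.426
[ 0.54519955 -0.00298246  0.09650099] [-0.19025645 -0.02096323 -0.22255044]
```

>>> arm_command([
  [[0.005, -0.002, 0, 0, 0, -0.4, 0], [0, 0, -0.006, 0, 0, 0, 0], [0, 0, -0.01, 0, 0, 0, 0], [0, 0, -0.01, 0, 0, 0, 0], [0, 0, -0.01, 0, 0, 0, 0], [0, 0, -0.01, 0, 0, 0, 0], [0, 0, -0.01, 0, 0, 0, 0], [0, 0, -0.01, 0, 0, 0, 0], [0, 0, 0, 0, 0, 0, 0]],
])

```text
t: 7.02
tool_pos: [0.5228, 0.0676, 0.0915]
tool_rot: [0.996, 1.328, -0.998]
contact_force: [0.5, -0.7, -0.1]
opening: 0.0002
```

```bash
python3 - <<'E'
from h import *
im,C=snap("wrist"); marks("wrist",C,["cassette_rib","cassette_hole","knob_grip"])
go([.5428-.281*.07,-.001+.96*.07,.092],16.3);print(ctrl.get_obs()["tool_pos"],ctrl.get_obs()["contact_force"])
E
```

```text
wrist cassette_rib 0.26 [0.5134 0.0942 0.0811] [316. 214.]
wrist cassette_hole 0.88 [0.5132 0.0935 0.081 ] [315. 215.]
wrist cassette_hole 0.68 [ 0.3508 -0.1416  0.0038] [ 37. 416.]
shift mm [-0.3 -0.2 -0.9] turn deg [-0.12  0.23 -0.05] y yaw 16.18 q6 -0.296
[0.52362089 0.06538951 0.09166184] [ 0.47966892 -0.0412503   0.16626691]
```

```bash
python3 - <<'E'
from h import *
im,C=snap("wrist","w3"); im,C=snap("top"); marks("top",C,["cassette_rib","cassette_hole","cassette"])
E
```

```text
top cassette_rib 0.78 [ 0.752  -0.2876  0.0174] [429. 165.]
top cassette_rib 0.75 [0.2004 0.3424 0.0179] [196. 364.]
top cassette_rib 0.59 [0.5349 0.0234 0.0897] [316. 236.]
top cassette_hole 0.78 [0.5062 0.0923 0.0841] [290. 248.]
top cassette_hole 0.78 [ 0.7207 -0.3542  0.0048] [452. 177.]
top cassette_hole 0.71 [ 0.3476 -0.1423  0.0042] [378. 311.]
top cassette 0.77 [0.5333 0.021  0.0763] [318. 238.]
top cassette 0.7 [ 0.2012  0.337  -0.0012] [200. 364.]
top cassette 0.64 [ 7.541e-01 -2.807e-01 -6.000e-04] [425. 166.]
```

View pics/w3.png

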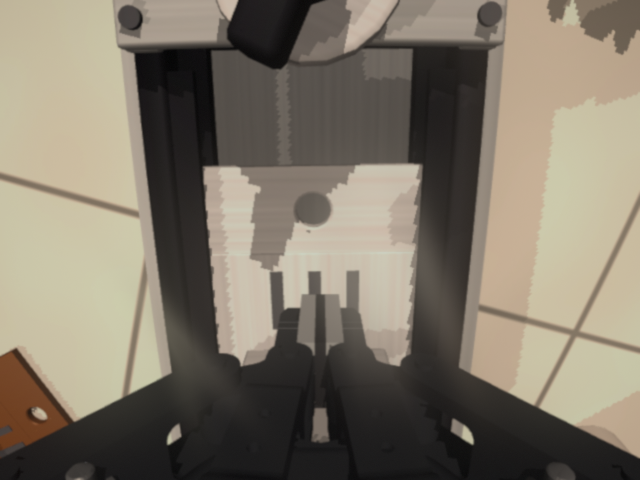

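The fingers at (320,297) now stand beyond the rib, which shows at (245–385,357). The cassette has not moved and no force was felt, so the fingertip height or place must be off. Checking.

```bash
cat >> h.py <<'E'
def bp(C,u,v,z):
    c,M=C; d=np.array([(u-c["cx"])/c["fx"],(v-c["cy"])/c["fy"]]); s=d.copy()
    for _ in range(8): s=d/(1+c["k1"]*(s@s))
    r=M[:3,:3]@np.r_[s,1]; return M[:3,3]+r*(z-M[2,3])/r[2]
E
python3 - <<'E'
from h import *
C=cam("wrist"); p=T()[:3,3]; print(p, "tcp pix",pix(C,p))
d=np.array([-.281,.96,0])
for z in(.084,.092,.104,.11): print(z,bp(C,320,296,z), (bp(C,320,296,z)-p)@d, "rib line",(bp(C,315,357,z)-p)@d)
for n in("side","top"):
    im,C=snap(n); q=pix(C,p); print(n,q, "rib",pix(C,[.535,.024,.104]))
    u,v=q.astype(int); cv2.imwrite(f"pics/z{n}.png",cv2.resize(im[max(v-50,0):v+50,u-65:u+65,::-1],None,fx=3,fy=3,interpolation=cv2.INTER_CUBIC))
a=[cv2.imread(f"pics/z{n}.png") for n in("side","top")]
cv2.imwrite("pics/st.png",np.hstack(a))
E
```

```text
[0.52359447 0.0650581  0.0915309 ] tcp pix [319.1526752  279.66908892]
0.084 [0.52712563 0.05419172 0.084     ] -0.011423977234320988 rib line -0.04479733741893228
0.092 [0.52612183 0.05764501 0.092     ] -0.007826751016904155 rib line -0.039765226829812816
0.104 [0.52461612 0.06282494 0.104     ] -0.00243091169077887 rib line -0.03221706094613366
0.11 [0.52386326 0.06541491 0.11      ] 0.00026700797228377903 rib line -0.02844297800429404
side [313.20207728 223.22595282] rib [325.85397794 225.32205806]
top [300.20003479 240.59294157] rib [316.09766615 235.46905029]
```

View pics/st.png

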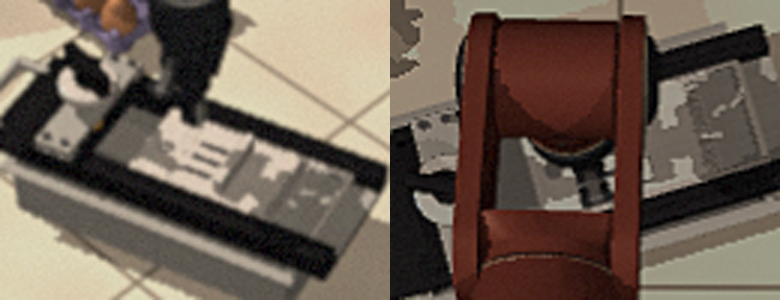

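Side crop: the fingertips end about 10 px above where the TCP projects, so the real tips are roughly 20 mm higher than the TCP value. I'll go back behind the rib and find the plate by touch.

>>> arm_command([
  [[-0.008, 0, 0, 0, 0, 0, 0], [0, 0, 0.014, 0, 0, 0, 0], [0, 0, 0.014, 0, 0, 0, 0], [0, 0, 0.014, 0, 0, 0, 0], [0, 0, 0.014, 0, 0, 0, 0], [0, 0, 0.012, 0, 0, 0, 0], [0, 0, 0, 0, 0, 0, 0], [0, 0, 0, 0, 0, 0, 0]],
])

```text
t: 8.23
tool_pos: [0.5445, -0.0033, 0.1043]
tool_rot: [0.999, 1.324, -0.998]
contact_force: [0.3, 0.1, -0.6]
opening: -0.0
```

```bash
python3 - <<'E'
from h import *
p=T()[:3,3]; go([.5428,-.001,.092],16.3)
im,C=snap("side","s4"); print(p,[(z,pix(C,[p[0],p[1],p[2]+z]).round(1)) for z in(0,.01,.02,.03)])
C2=cam("side"); print([(z,pix(C2,[.5236,.0651,.0915+z]).round(1)) for z in(0,.01,.02,.03)])
im,C=snap("wrist"); marks("wrist",C,["cassette_rib","cassette_hole"])
E
```

```text
shift mm [12.3 -1.1 -2.8] turn deg [-0.17  0.26 -0.2 ] y yaw 16.13 q6 -0.422
[ 0.54454656 -0.00331501  0.10430843] [(0, array([334.9, 228.3])), (0.01, array([335. , 225.9])), (0.02, array([335. , 223.5])), (0.03, array([335., 221.]))]
[(0, array([313.2, 223.2])), (0.01, array([313.1, 220.8])), (0.02, array([313. , 218.4])), (0.03, array([312.9, 216. ]))]
wrist cassette_rib 0.78 [0.535  0.0227 0.0918] [315. 214.]
wrist cassette_hole 0.71 [0.512  0.0922 0.0828] [308.  47.]
wrist cassette_hole 0.65 [ 0.3532 -0.1419  0.0059] [ 26. 328.]
```

>>> arm_command([
  [[0.006, -0.001, -0.003, 0, 0.2, -0.2, 0], [0.006, 0, 0, 0, 0, 0, 0], [0.006, 0, 0, 0, 0, 0, 0], [0.003, 0, 0, 0, 0, 0, 0]],
])

```text
t: 8.77
tool_pos: [0.542, 0.0022, 0.0814]
tool_rot: [0.996, 1.331, -0.996]
contact_force: [-0.4, -0.5, -0.5]
opening: -0.0001
```

>>> arm_command([
  [[0.003, 0, 0, 0, 0, 0, 0], [0.003, 0, 0, 0, 0, 0, 0]],
])

```text
t: 8.93
tool_pos: [0.5411, 0.0027, 0.0736]
tool_rot: [0.995, 1.333, -0.997]
contact_force: [0.2, 0.8, -0.5]
opening: 0.0001
```

>>> arm_command([
  [[0.002, 0, 0, 0, 0, 0, 0], [0.002, 0, 0, 0, 0, 0, 0]],
])

```text
t: 9.1
tool_pos: [0.5406, 0.0028, 0.0684]
tool_rot: [0.994, 1.334, -0.998]
contact_force: [0.5, 0.3, -0.1]
opening: -0.0002
```

>>> arm_command([
  [[0.002, 0, 0, 0, 0, 0, 0], [0.002, 0, 0, 0, 0, 0, 0]],
])

```text
t: 9.27
tool_pos: [0.5407, 0.0027, 0.064]
tool_rot: [0.994, 1.334, -0.998]
contact_force: [0.3, -0.5, -0.5]
opening: -0.0001
```

>>> arm_command([
  [[0.002, 0, 0, 0, 0, 0, 0], [0.001, 0, 0, 0, 0, 0, 0]],
])

```text
t: 9.43
tool_pos: [0.5408, 0.0026, 0.0607]
tool_rot: [0.995, 1.333, -0.998]
contact_force: [-0.1, -0.2, 0.1]
opening: -0.0002
```

```bash
python3 - <<'E'
from h import *
p=T()[:3,3]; go([.5428,-.001,.06],16.3);print(p,ctrl.get_obs()["contact_force"])
im,C=snap("side");im2,_=snap("wrist")
a=cv2.resize(im[175:275,270:390,::-1],(600,500),interpolation=cv2.INTER_CUBIC)
cv2.imwrite("pics/s5.png",np.hstack([a,cv2.resize(im2[100:400,200:440,::-1],(400,500))])[:, :1000]); 
b=cv2.imread("pics/s5.png"); cv2.imwrite("pics/s5.png",cv2.resize(b,(800,400)))
marks("wrist",cam("wrist"),["cassette_rib","cassette_hole"])
E
```

```text
shift mm [0.7 0.9 4. ] turn deg [ 0.1  -0.04  0.16] y yaw 16.4 q6 -0.419
[0.54077829 0.00258352 0.06066418] [-0.14165895 -0.24294489  0.08453921]
wrist cassette_rib 0.94 [0.5332 0.0216 0.0943] [314. 262.]
```

View pics/s5.png

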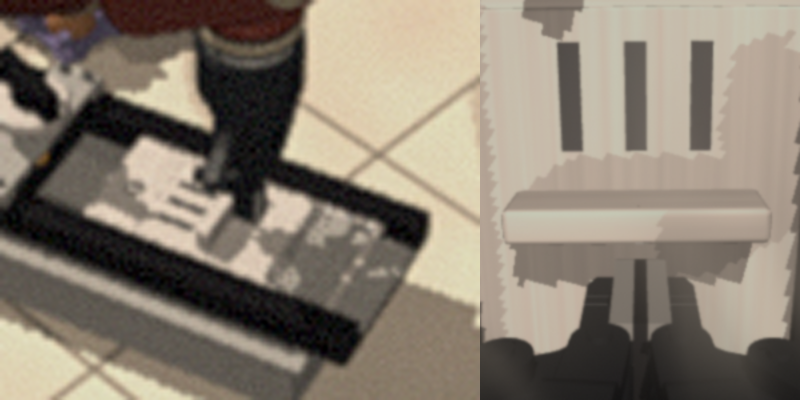

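Now the fingers are behind the rib's -x face and not yet on the plate. Continue down to contact.

>>> arm_command([
  [[0.002, 0, 0.002, 0, 0, 0, 0], [0.001, 0, 0, 0, 0, 0, 0]],
])

```text
t: 9.8
tool_pos: [0.5421, 0.0005, 0.0585]
tool_rot: [0.995, 1.332, -0.997]
contact_force: [0.3, 1.0, -0.3]
opening: 0.0
```

>>> arm_command([
  [[0.002, 0, 0, 0, 0, 0, 0], [0.001, 0, 0, 0, 0, 0, 0]],
])

```text
t: 9.97
tool_pos: [0.5423, 0.0003, 0.0555]
tool_rot: [0.995, 1.331, -0.996]
contact_force: [0.5, 0.5, -0.7]
opening: 0.0002
```

>>> arm_command([
  [[0.002, 0, 0, 0, 0, 0, 0], [0.001, 0, 0, 0, 0, 0, 0]],
])

```text
t: 10.13
tool_pos: [0.5423, 0.0003, 0.0521]
tool_rot: [0.995, 1.331, -0.997]
contact_force: [0.4, 0.2, -0.2]
opening: -0.0002
```

>>> arm_command([
  [[0.002, 0, 0, 0, 0, 0, 0], [0.001, 0, 0, 0, 0, 0, 0]],
])

```text
t: 10.3
tool_pos: [0.5421, 0.0003, 0.0486]
tool_rot: [0.995, 1.332, -0.997]
contact_force: [0.1, -0.6, -0.3]
opening: -0.0002
```

>>> arm_command([
  [[0.002, 0, 0, 0, 0, 0, 0], [0.001, 0, 0, 0, 0, 0, 0]],
])

```text
t: 10.47
tool_pos: [0.5425, 0.0003, 0.0472]
tool_rot: [0.995, 1.332, -0.997]
contact_force: [-5.1, 0.5, 9.3]
opening: -0.0002
```

>>> arm_command([
  [[0.002, 0, 0, 0, 0, 0, 0], [0.001, 0, 0, 0, 0, 0, 0]],
])

```text
t: 10.63
tool_pos: [0.5429, 0.0003, 0.0473]
tool_rot: [0.994, 1.333, -0.997]
contact_force: [-0.1, 0.1, 0.6]
opening: 0.0001
```

Plate contact at TCP z 0.047, so the tips sit about 37 mm above the reported TCP. Lift 3 mm and push.

>>> arm_command([
  [[-0.004, 0, 0, 0, 0, 0, 0], [0, 0, -0.006, 0, 0, 0, 0], [0, 0, -0.008, 0, 0, 0, 0], [0, 0, -0.008, 0, 0, 0, 0], [0, 0, -0.008, 0, 0, 0, 0], [0, 0, -0.008, 0, 0, 0, 0]],
])

```text
t: 11.13
tool_pos: [0.5328, 0.0371, 0.0519]
tool_rot: [0.994, 1.327, -0.999]
contact_force: [1.1, -2.5, 1.4]
opening: -0.0003
```

```bash
python3 - <<'E'
from h import *
print(ctrl.get_obs()["tool_pos"],ctrl.get_obs()["contact_force"]); go([.5428-.281*.03,-.001+.96*.03,.05],16.3)
im,C=snap("wrist"); marks("wrist",C,["cassette_rib","cassette_hole","knob_grip"])
E
```

```text
[0.53276304 0.03708199 0.0519415 ] [ 1.06478693 -2.45672996  1.40444408]
shift mm [ 2.  -1.1  9.3] turn deg [0.02 0.28 0.01] y yaw 16.32 q6 -0.35
wrist cassette_rib 0.81 [0.5261 0.0535 0.0925] [314. 277.]
```

>>> arm_command([
  [[0.001, -0.001, -0.008, 0, 0.2, 0, 0], [0, 0, -0.008, 0, 0, 0, 0], [0, 0, -0.008, 0, 0, 0, 0], [0, 0, -0.008, 0, 0, 0, 0], [0, 0, -0.006, 0, 0, 0, 0], [0, 0, -0.004, 0, 0, 0, 0], [0, 0, -0.003, 0, 0, 0, 0]],
])

```text
t: 11.92
tool_pos: [0.5192, 0.0815, 0.0514]
tool_rot: [0.995, 1.326, -0.998]
contact_force: [1.4, -2.7, 1.7]
opening: 0.0001
```

>>> arm_command([
  [[0, 0, -0.004, 0, 0, 0, 0], [0, 0, -0.004, 0, 0, 0, 0]],
])

```text
t: 12.08
tool_pos: [0.5168, 0.0899, 0.0514]
tool_rot: [0.995, 1.326, -0.998]
contact_force: [1.0, -3.1, 1.9]
opening: 0.0002
```

```bash
python3 - <<'E'
from h import *
p=T()[:3,3];print(p,ctrl.get_obs()["contact_force"],"along",(p-[.5345,.023,0])@[-.281,.96,0]); go([.5428-.281*.03,-.001+.96*.03,.05],16.3)
im,C=snap("wrist"); marks("wrist",C,["cassette_rib","knob_grip"])
E
```

```text
[0.51679721 0.08988776 0.05138557] [ 1.03177635 -3.10885229  1.86595824] along 0.06918673266715564
shift mm [ 1.7 -0.6 64.5] turn deg [ 0.    0.29 -0.06] y yaw 16.3 q6 -0.25
wrist cassette_rib 0.86 [0.5115 0.1046 0.0915] [316. 282.]
```

>>> arm_command([
  [[0, 0, -0.002, 0, 0, 0, 0], [0, 0, -0.002, 0, 0, 0, 0]],
])

```text
t: 12.4
tool_pos: [0.5174, 0.0902, 0.0516]
tool_rot: [0.99, 1.318, -1.0]
contact_force: [2.4, -11.2, -1.3]
opening: -0.0001
```

>>> arm_command([
  [[0, 0, -0.002, 0, 0, 0, 0], [0, 0, -0.002, 0, 0, 0, 0]],
])

```text
t: 12.57
tool_pos: [0.5174, 0.0898, 0.0516]
tool_rot: [0.984, 1.311, -1.003]
contact_force: [2.6, -8.9, 0.3]
opening: 0.0
```

>>> arm_command([
  [[0, 0, -0.002, 0, 0, 0, 0], [0, 0, -0.002, 0, 0, 0, 0]],
])

```text
t: 12.73
tool_pos: [0.5175, 0.0894, 0.0517]
tool_rot: [0.979, 1.304, -1.007]
contact_force: [1.8, -8.5, 0.3]
opening: -0.0002
```

Force rose to about 11 N against 3 N of sliding friction and motion stopped, so it looks home. Retreat and look.

>>> arm_command([
  [[0, 0, 0.008, 0, 0, 0, 0], [0, 0, 0.008, 0, 0, 0, 0], [-0.03, 0, 0, 0, 1, 0, 0], [-0.035, 0, 0, 0, 1, 0, 0], [-0.035, 0, 0, 0, 0, 0, 0], [-0.035, 0, 0, 0, 0, 0, 0], [-0.035, 0, 0, 0, 0, 0, 0], [-0.035, 0, 0, 0, 0, 0, 0], [0, 0, 0, 0, 0, 0, 0], [0, 0, 0, 0, 0, 0, 0]],
])

```text
t: 13.57
tool_pos: [0.517, 0.0726, 0.2598]
tool_rot: [1.006, 1.359, -1.0]
contact_force: [-0.5, -0.2, -1.3]
opening: -0.0004
```

```bash
python3 - <<'E'
from h import *
im,C=snap("wrist","w6"); marks("wrist",C,["cassette_rib","knob_grip","slicer"])
m=cut_out("wrist","knob_grip"); print([(d["conf"],d["mask"].sum(),np.argwhere(d["mask"]).mean(0)) for d in m])
im,C2=snap("top"); marks("top",C2,["cassette_rib","knob_grip"])
go([.4855,.178,.3],16.3);print(ctrl.get_obs()["tool_pos"])
cv2.imwrite("pics/w6.png",im if 0 else cv2.imread("pics/w6.png"))
E
```

```text
wrist cassette_rib 0.88 [0.5133 0.1064 0.0908] [329. 169.]
wrist cassette_rib 0.67 [ 0.291  -0.1935  0.0135] [ 75. 358.]
wrist knob_grip 0.67 [0.4895 0.1805 0.153 ] [327.  56.]
[(0.91, np.int64(6705), array([ 62.80283371, 324.20760626]))]
top cassette_rib 0.94 [ 0.7527 -0.2839  0.0166] [428. 164.]
top cassette_rib 0.64 [0.1965 0.3405 0.0203] [197. 366.]
top cassette_rib 0.57 [0.509  0.1092 0.0923] [283. 246.]
top knob_grip 0.71 [0.4824 0.178  0.1494] [253. 253.]
shift mm [ -40.5   -0.6 -110.6] turn deg [-0.12 -1.45  1.08] y yaw 16.19 q6 -0.296
[0.51581469 0.0727437  0.25673688]
```

View pics/w6.png

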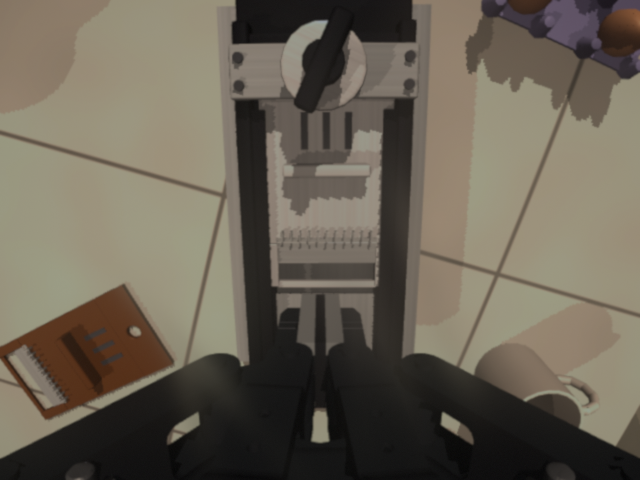

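Cassette is home by the picture: the rib at (327,169) is about 75–78 mm from the knob, and the teeth and blade follow at (327,245). The knob is at (325,62), still up, its wing from (308,105) to (343,15). Next, go over the knob and turn the tool back about 153° so the whole tightening fits in one turn.

>>> arm_command([
  [[0, 0, -0.03, 0, -1.4, 1, 0.05], [0, 0, -0.03, 0, 0, 0, 0.05], [0, 0, -0.03, 0, 0, 0, 0.05], [0, 0, -0.015, 0, 0, 0, 0.05], [0, 0, 0, -7, 0, 0, 0.05], [0, 0, 0, -7, 0, 0, 0.05], [0, 0, 0, -7, 0, 0, 0.05], [0, 0, 0, -7, 0, 0, 0.05], [0, 0, 0, -7, 0, 0, 0.05], [0, 0, 0, -7, 0, 0, 0.05], [0, 0, 0, -7, 0, 0, 0.05], [0, 0, 0, -7, 0, 0, 0.05], [0, 0, 0, -7, 0, 0, 0.05], [0, 0, 0, -7, 0, 0, 0.05], [0, 0, 0, -7, 0, 0, 0.05], [0, 0, 0, -7, 0, 0, 0.05], [0, 0, 0, -7, 0, 0, 0.05], [0, 0, 0, -7, 0, 0, 0.05], [0, 0, 0, -7, 0, 0, 0.05], [0, 0, 0, -7, 0, 0, 0.05]],
])

```text
t: 15.63
tool_pos: [0.4772, 0.1786, 0.2391]
tool_rot: [-0.549, 1.529, 0.56]
contact_force: [-0.7, 0.1, -0.7]
opening: 0.0499
```

>>> arm_command([
  [[0, 0, 0, -7, 0, 0, 0.05], [0, 0, 0, -7, 0, 0, 0.05], [0, 0, 0, -7, 0, 0, 0.05], [0, 0, 0, -7, 0, 0, 0.05], [0, 0, 0, -7, 0, 0, 0.05], [0, 0, 0, 0, 0, 0, 0.05], [0, 0, 0, 0, 0, 0, 0.05]],
])

```text
t: 16.22
tool_pos: [0.4743, 0.1786, 0.2331]
tool_rot: [-1.019, 1.349, 1.053]
contact_force: [0.5, 0.2, 0.1]
opening: 0.0497
```

```bash
cat > wing.py <<'E'
from h import *
im,C=snap("wrist","w7"); marks("wrist",C,["knob_grip"])
d=cut_out("wrist","knob_grip")[0]; m=d["mask"]&(im.max(2)<75)
n,l,s,_=cv2.connectedComponentsWithStats(m.astype(np.uint8)); k=1+s[1:,4].argmax()
pts=np.argwhere(l==k)[:,::-1]
r=cv2.minAreaRect(pts.astype(np.float32)); print(d["conf"],s[k],r)
b=cv2.boxPoints(r); W=np.array([bp(C,*p,.158) for p in b]); 
e=[W[1]-W[0],W[2]-W[1]]; e=max(e,key=np.linalg.norm); print("wing deg",np.degrees(np.arctan2(e[1],e[0]))%180,"centre",W.mean(0).round(4),[np.linalg.norm(W[1]-W[0]),np.linalg.norm(W[2]-W[1])])
o=ctrl.get_obs();print(o["tool_pos"],o["t"],o["opening"],o["q"][5])
E
python3 wing.py
```

```text
wrist knob_grip 0.65 [0.4907 0.1803 0.1554] [292. 245.]
0.76 [ 274  182   42  108 3024] ((294.5, 235.5), (107.0, 41.0), 90.0)
wing deg 75.97235549247887 centre [0.4877 0.1755 0.158 ] [np.float64(0.024576282520336837), np.float64(0.06894954771862757)]
[0.47450448 0.17861436 0.23342293] 16.3667 0.04995232545709269 -2.6914775958723136
```

View pics/w7.png

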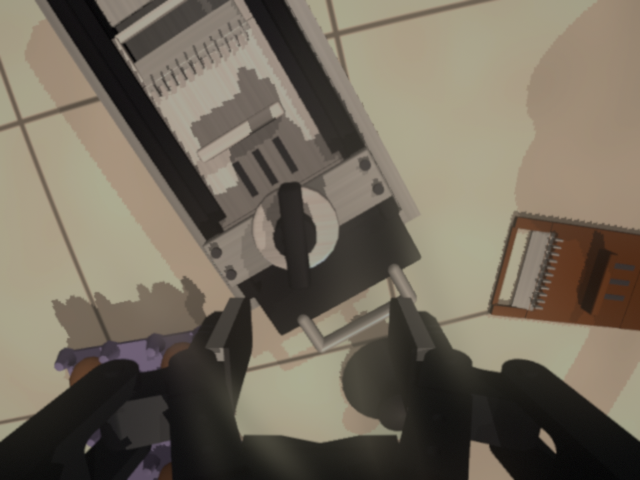

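```bash
python3 - <<'E'
from h import *
C=cam("wrist")
for z in(.158,.163):
    A,B=bp(C,290,185,z),bp(C,299,287,z); e=A-B; print(A.round(4),B.round(4),((A+B)/2).round(4),np.linalg.norm(e),np.degrees(np.arctan2(e[1],e[0]))%180)
S=[bp(C,255,229,.135),bp(C,339,226,.135)];print("skirt",S,(S[0]+S[1])/2, np.linalg.norm(S[0]-S[1]))
# skirt circle
import math
w=[bp(C,u,v,.135) for u,v in((255,229),(339,226),(290+22,268),(272,195),(320,195))]
A=np.array([[2*p[0],2*p[1],1] for p in w]); b=[p[0]**2+p[1]**2 for p in w]; s=np.linalg.lstsq(A,b,rcond=None)[0]; print("circle",s[:2],math.sqrt(s[2]+s[0]**2+s[1]**2))
go([.490,.179,.16],165); print(T().round(3))
E
```

```text
[0.4822 0.1433 0.158 ] [0.4935 0.2083 0.158 ] [0.4879 0.1758 0.158 ] 0.06594056645051662 80.14458640218734
[0.4819 0.1427 0.163 ] [0.493  0.2064 0.163 ] [0.4874 0.1745 0.163 ] 0.06464817784627519 80.14458640218733
skirt [array([0.51417721, 0.16930394, 0.135     ]), array([0.4588602 , 0.18129948, 0.135     ])] [0.48651871 0.17530171 0.135     ] 0.05660269173884538
circle [0.48703563 0.17714992] 0.028621021180547747
shift mm [ 72.7 -17.7   5.1] turn deg [ 1.3  -0.85 -2.13] y yaw 166.29 q6 -2.691
[[-0.04  -0.971  0.236  0.475]
 [-0.005  0.237  0.972  0.179]
 [-0.999  0.037 -0.014  0.233]
 [ 0.     0.     0.     1.   ]]
```

```bash
python3 - <<'E'
from h import *
go([.488,.1775,.16],170.1)
E
```

```text
shift mm [ 72.8 -16.1   3.2] turn deg [-3.8  -0.75 -2.17] y yaw 166.29 q6 -2.691
```

>>> arm_command([
  [[0, -0.008, 0.002, -3.8, -0.8, -2.2, 0.05], [0, -0.008, 0, 0, 0, 0, 0.05], [0.02, 0, 0, 0, 0, 0, 0.05], [0.02, 0, 0, 0, 0, 0, 0.05], [0.02, 0, 0, 0, 0, 0, 0.05], [0, 0, 0, 0, 0, 0, 0.05], [0, 0, 0, 0, 0, 0, 0.05]],
])

```text
t: 16.95
tool_pos: [0.4945, 0.1772, 0.1739]
tool_rot: [-1.072, 1.287, 1.069]
contact_force: [-0.1, 0.3, 0.4]
opening: 0.0499
```

```bash
python3 - <<'E'
from h import *
go([.488,.1775,.11],170.1)
im,C=snap("wrist","w8"); marks("wrist",C,["knob_grip"]); print(T().round(3)[:3,3],pix(C,[.488,.1775,.16]))
E
```

```text
shift mm [63.9  6.7 -1. ] turn deg [-0.75  0.13  0.23] y yaw 169.35 q6 -2.754
wrist knob_grip 0.81 [0.4872 0.1762 0.1528] [336. 260.]
[0.495 0.177 0.174] [334.84928036 268.03273739]
```

View pics/w8.png

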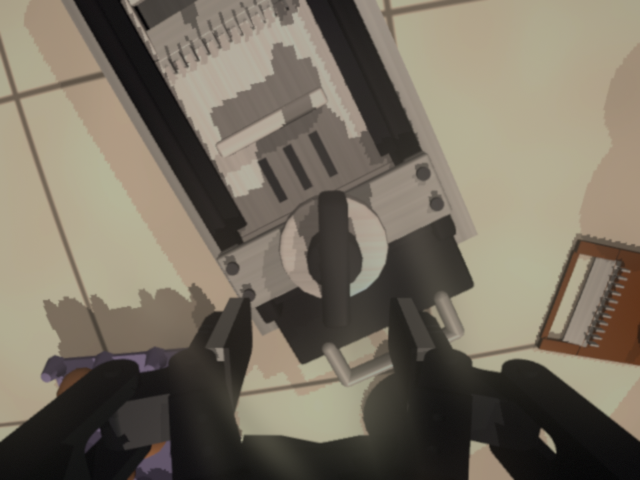

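Wing at (334,258), vertical in the image and so aligned with the jaws, which sit about 7 mm to the left of it. Correct and descend.

>>> arm_command([
  [[0.0, 0.007, 0, -0.7, 0, 0, 0.05], [0.02, 0.001, 0, 0, 0, 0, 0.05], [0.02, 0, 0, 0, 0, 0, 0.05], [0.012, 0, 0, 0, 0, 0, 0.05], [0.004, 0, 0, 0, 0, 0, 0.05], [0, 0, 0, 0, 0, 0, 0.05]],
])

```text
t: 17.55
tool_pos: [0.491, 0.1805, 0.1259]
tool_rot: [-1.086, 1.268, 1.072]
contact_force: [-0.7, 0.9, -0.4]
opening: 0.0496
```

```bash
python3 - <<'E'
from h import *
go([.4875,.177,.105],170.1)
im,C=snap("wrist"); marks("wrist",C,["knob_grip"]); o=ctrl.get_obs(); print(T().round(4)[:3,3],o["contact_force"])
E
```

```text
shift mm [20.8  3.3 -4.3] turn deg [0.05 0.46 1.01] y yaw 170.14 q6 -2.76
wrist knob_grip 0.62 [0.4893 0.1786 0.1533] [324. 302.]
[0.4918 0.1807 0.127 ] [ 0.46619828 -0.35247757  1.04212512]
```

>>> arm_command([
  [[0.006, 0.003, -0.003, 0, 0.4, 1, 0.05], [0.006, 0, -0.001, 0, 0, 0, 0.05], [0.005, 0, 0, 0, 0, 0, 0.05], [0, 0, 0, 0, 0, 0, 0.05]],
])

```text
t: 17.98
tool_pos: [0.4902, 0.1773, 0.112]
tool_rot: [-1.082, 1.28, 1.079]
contact_force: [-1.2, -0.6, -0.3]
opening: 0.05
```

```bash
python3 - <<'E'
from h import *
go([.488,.1775,.105],170.1)
im,C=snap("wrist","w9"); o=ctrl.get_obs(); print(T().round(4)[:3,3],o["contact_force"])
im,C=snap("side"); u,v=pix(C,[.488,.1775,.15]).astype(int); cv2.imwrite("pics/w9.png",np.hstack([cv2.resize(cv2.imread("pics/w9.png")[120:480,100:540],(440,360)),cv2.resize(im[v-50:v+50,u-50:u+50,::-1],(360,360),interpolation=cv2.INTER_CUBIC)]))
E
```

```text
shift mm [ 7.   2.2 -0.2] turn deg [0.04 0.17 0.3 ] y yaw 170.14 q6 -2.766
[0.4904 0.1774 0.1125] [0.63826073 0.0580765  0.08338757]
```

View pics/w9.png

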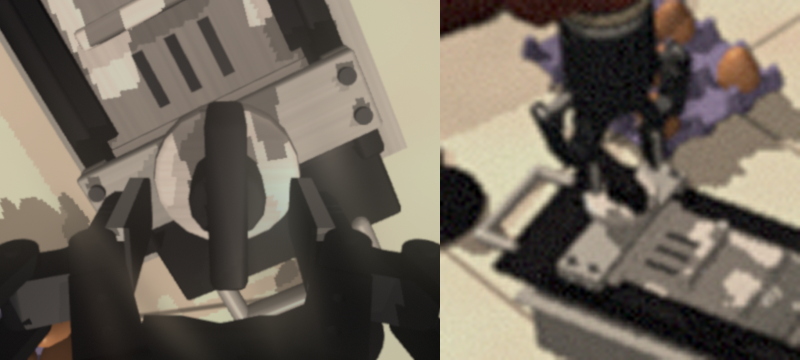

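Jaws (inner faces at x 150 and 290 in the crop) straddle the wing (225). Last bit down, then close.

>>> arm_command([
  [[0.005, 0.002, 0, 0, 0.2, 0.3, 0.05], [0.005, 0, 0, 0, 0, 0, 0.05], [0.002, 0, 0, 0, 0, 0, 0.05], [0, 0, 0, 0, 0, 0, 0.05]],
])

```text
t: 18.42
tool_pos: [0.4889, 0.178, 0.1002]
tool_rot: [-1.082, 1.285, 1.08]
contact_force: [0.0, -0.1, 0.5]
opening: 0.0501
```

>>> arm_command([
  [[0, 0, 0, 0, 0, 0, 0.005], [0, 0, 0, 0, 0, 0, 0.005], [0, 0, 0, 0, 0, 0, 0.005], [0, 0, 0, 0, 0, 0, 0.005], [0, 0, 0, 0, 0, 0, 0.005], [0, 0, 0, 0, 0, 0, 0.005]],
], squeeze=60)

```text
t: 18.92
tool_pos: [0.4877, 0.1783, 0.1001]
tool_rot: [-1.081, 1.286, 1.083]
contact_force: [-0.6, 0.7, -0.5]
opening: 0.0131
```

Opening 13 mm: the wing is held. Press down.

>>> arm_command([
  [[0.003, 0, 0, 0, 0, 0, 0.005], [0.003, 0, 0, 0, 0, 0, 0.005], [0.003, 0, 0, 0, 0, 0, 0.005], [0.002, 0, 0, 0, 0, 0, 0.005]],
])

```text
t: 19.25
tool_pos: [0.4878, 0.1784, 0.0905]
tool_rot: [-1.082, 1.287, 1.083]
contact_force: [-3.2, -0.4, 4.5]
opening: 0.0129
```

>>> arm_command([
  [[0.002, 0, 0, 0, 0, 0, 0.005], [0.001, 0, 0, 0, 0, 0, 0.005]],
])

```text
t: 19.42
tool_pos: [0.4878, 0.1784, 0.0881]
tool_rot: [-1.082, 1.287, 1.083]
contact_force: [-5.8, -1.1, 10.9]
opening: 0.0128
```

>>> arm_command([
  [[0.0005, 0.0005, 0, 5, 0, 0, 0.005], [0.0008, 0, 0, 6, 0, 0, 0.005], [0.0008, 0, 0, 6, 0, 0, 0.005], [0.0008, 0, 0, 6, 0, 0, 0.005], [0.0008, 0, 0, 6, 0, 0, 0.005], [0.0008, 0, 0, 6, 0, 0, 0.005]],
])

```text
t: 19.92
tool_pos: [0.4887, 0.1777, 0.0882]
tool_rot: [-0.599, 1.489, 0.595]
contact_force: [-4.7, -0.4, 6.0]
opening: 0.013
```

```bash
python3 - <<'E'
from h import *
go([.4877,.1784,.088],106.1+90-26); o=ctrl.get_obs(); print(o["tool_pos"],o["contact_force"],o["wrist_torque"])
E
```

```text
shift mm [ 0.2  1.1 -0.2] turn deg [-36.38  -0.17   0.04] y yaw 133.72 q6 -2.126
[0.48866611 0.17774286 0.08823017] [-4.66626413 -0.423451    6.00259636] [-0.2188123   0.83827444  0.0765031 ]
```

>>> arm_command([
  [[0.001, 0.001, 0, 6, 0, 0, 0.005], [0.001, 0, 0, 6, 0, 0, 0.005], [0.0008, 0, 0, 6, 0, 0, 0.005], [0.0006, 0, 0, 6, 0, 0, 0.005], [0.0006, 0, 0, 6, 0, 0, 0.005], [0.0006, 0, 0, 6, 0, 0, 0.005]],
])

```text
t: 20.42
tool_pos: [0.489, 0.1766, 0.0872]
tool_rot: [-0.087, 1.57, 0.075]
contact_force: [-4.2, -0.9, 6.1]
opening: 0.0134
```

```bash
python3 - <<'E'
from h import *
go([.4877,.1784,.088],106.1+90-26); o=ctrl.get_obs(); print(o["tool_pos"],o["contact_force"],o["wrist_torque"])
E
```

```text
shift mm [-0.8  2.  -1.1] turn deg [-74.18  -0.33   0.32] y yaw 95.92 q6 -1.464
[0.48902646 0.17655164 0.08717628] [-4.24124684 -0.8824037   6.13118033] [-0.15096809  0.69460139  0.06693542]
```

>>> arm_command([
  [[0.0003, 0.001, -0.001, 6, 0, 0, 0.005], [0.0003, 0, 0, 6, 0, 0, 0.005], [0.0003, 0, 0, 6, 0, 0, 0.005], [0.0003, 0, 0, 6, 0, 0, 0.005]],
])

```text
t: 20.75
tool_pos: [0.4889, 0.1757, 0.0873]
tool_rot: [0.256, 1.552, -0.273]
contact_force: [-4.4, -1.4, 5.3]
opening: 0.013
```

```bash
python3 - <<'E'
from h import *
go([.4877,.1784,.088],106.1+90-26); o=ctrl.get_obs(); print(o["tool_pos"],o["contact_force"],o["wrist_torque"])
im,C=snap("wrist","w10"); marks("wrist",C,["knob_grip"])
E
```

```text
shift mm [-0.8  2.1 -2.1] turn deg [80.58  0.62  0.31] y yaw 70.68 q6 -1.022
[0.48893558 0.17571559 0.08726333] [-4.44533086 -1.37193251  5.34086898] [-0.10983057  0.69373071  0.0970642 ]
wrist knob_grip 0.77 [0.4883 0.1795 0.1405] [329. 335.]
```

View pics/w10.png

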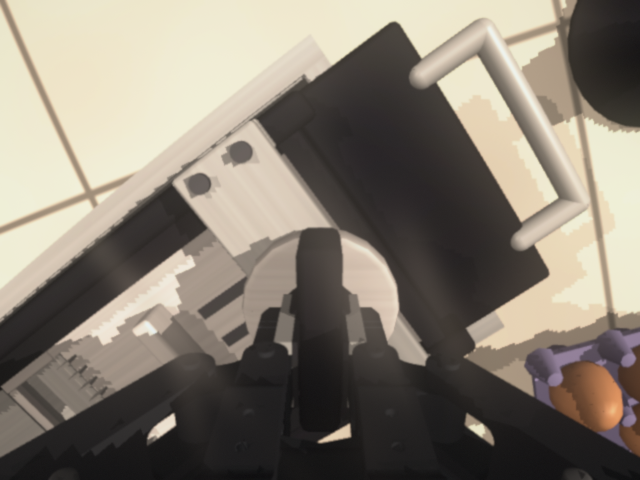

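The turn is near 1.0 rad. To check the thread has caught, pull up slightly and see whether the knob resists.

>>> arm_command([
  [[-0.001, 0, 0, 0, 0, 0, 0.005], [-0.001, 0, 0, 0, 0, 0, 0.005]],
])

```text
t: 21.02
tool_pos: [0.4889, 0.1757, 0.0883]
tool_rot: [0.254, 1.552, -0.271]
contact_force: [1.2, 0.7, -5.1]
opening: 0.0127
```

>>> arm_command([
  [[-0.0015, 0, 0, 0, 0, 0, 0.005], [-0.0015, 0, 0, 0, 0, 0, 0.005]],
])

```text
t: 21.18
tool_pos: [0.4888, 0.1757, 0.0885]
tool_rot: [0.255, 1.552, -0.27]
contact_force: [5.1, 1.4, -7.4]
opening: 0.0127
```

It resists (−7 N), so the thread has caught. Turn on to the stop.

>>> arm_command([
  [[0.001, 0, 0, 6, 0, 0, 0.005], [0.0008, 0, 0, 6, 0, 0, 0.005], [0.0004, 0, 0, 6, 0, 0, 0.005], [0.0004, 0, 0, 6, 0, 0, 0.005], [0.0004, 0, 0, 6, 0, 0, 0.005], [0.0004, 0, 0, 6, 0, 0, 0.005], [0.0004, 0, 0, 6, 0, 0, 0.005]],
])

```text
t: 21.77
tool_pos: [0.4879, 0.1748, 0.0863]
tool_rot: [0.845, 1.392, -0.865]
contact_force: [-1.9, -0.1, 1.3]
opening: 0.0126
```

```bash
python3 - <<'E'
from h import *
go([.488,.1775,.086],16.1); o=ctrl.get_obs(); print(o["tool_pos"],o["contact_force"],o["wrist_torque"])
E
```

```text
shift mm [ 0.3  1.4 -2.4] turn deg [10.93  0.59  0.43] y yaw 27.03 q6 -0.261
[0.48788059 0.17475252 0.08634017] [-1.90913959 -0.09942096  1.29931259] [0.35448727 0.31344216 0.14138863]
```

>>> arm_command([
  [[0.0005, 0, 0, 6, 0, 0, 0.005], [0.0005, 0, 0, 5, 0, 0, 0.005], [0.0004, 0, 0, 4, 0, 0, 0.005]],
])

```text
t: 22.02
tool_pos: [0.4874, 0.1746, 0.0856]
tool_rot: [1.05, 1.292, -1.072]
contact_force: [-1.8, -0.6, 1.2]
opening: 0.0129
```

>>> arm_command([
  [[0.0003, 0, 0, 4, 0, 0, 0.005], [0.0003, 0, 0, 4, 0, 0, 0.005]],
])

```text
t: 22.18
tool_pos: [0.4873, 0.1745, 0.0855]
tool_rot: [1.147, 1.233, -1.171]
contact_force: [-1.2, 0.2, 1.2]
opening: 0.013
```

```bash
python3 - <<'E'
from h import *
go([.488,.1775,.086],16.1); o=ctrl.get_obs(); print(o["tool_pos"],o["contact_force"],o["wrist_torque"])
E
```

```text
shift mm [-0.6  0.9 -2.9] turn deg [-12.27   0.8    0.42] y yaw 3.82 q6 0.146
[0.48730092 0.17453218 0.08548069] [-1.22966071  0.18533481  1.15697852] [0.31177332 0.31179694 3.23162374]
```

Torque rose to 3.2 N m: the stop is reached. Release and lift.

>>> arm_command([
  [[0, 0, 0, 0, 0, 0, 0.05], [0, 0, 0, 0, 0, 0, 0.05], [0, 0, 0, 0, 0, 0, 0.05], [0, 0, 0, 0, 0, 0, 0.05], [-0.02, 0, 0, 0, 0, 0, 0.05], [-0.03, 0, 0, 0, 0, 0, 0.05], [-0.035, 0, 0, 0, 0, 0, 0.05], [-0.035, 0, 0, 0, 0, 0, 0.05], [-0.035, 0, 0, 0, 0, 0, 0.05], [0, 0, 0, 0, 0, 0, 0.05], [0, 0, 0, 0, 0, 0, 0.05]],
])

```text
t: 23.1
tool_pos: [0.4871, 0.1765, 0.2457]
tool_rot: [1.145, 1.234, -1.174]
contact_force: [0.4, 0.6, -1.0]
opening: 0.0497
```

```bash
python3 - <<'E'
from h import *
im,C=snap("wrist","w11"); marks("wrist",C,["knob_grip","cassette_rib"]); o=ctrl.get_obs(); print(o["tool_pos"],o["contact_force"],o["t"])
im,C=snap("top"); marks("top",C,["knob_grip","cassette_rib","egg_tray","mug","food_guard","spare_cassette"])
E
```

```text
wrist knob_grip 0.55 [0.4902 0.1801 0.1376] [325. 215.]
wrist cassette_rib 0.81 [ 0.2925 -0.1936  0.0144] [150. 467.]
wrist cassette_rib 0.55 [0.5109 0.1079 0.0933] [344. 287.]
[0.48626939 0.17626053 0.24362454] [ 1.21080955 -0.36141738 -0.07276356] 23.25
top knob_grip 0.53 [0.4852 0.1773 0.1308] [254. 253.]
top cassette_rib 0.88 [0.5109 0.1095 0.0919] [283. 245.]
top cassette_rib 0.85 [0.1969 0.3448 0.0204] [195. 366.]
top cassette_rib 0.78 [ 0.296  -0.1915  0.0168] [397. 330.]
top egg_tray 0.78 [ 0.6905  0.373  -0.0026] [194. 187.]
top mug 0.92 [ 0.7828 -0.071  -0.0012] [351. 156.]
top food_guard 0.81 [ 0.4393  0.4002 -0.0006] [180. 276.]
top spare_cassette 0.9 [ 0.4785 -0.4198  0.0007] [478. 263.]
top spare_cassette 0.26 [ 7.822e-01 -7.040e-02 -3.000e-04] [351. 156.]
```

```bash
python3 - <<'E'
from h import *
im,C=snap("wrist"); marks("wrist",C,["knob_grip"])
d=cut_out("wrist","knob_grip")[0]; m=(d["mask"]&(im.max(2)<75)).astype(np.uint8)
m=cv2.morphologyEx(m,cv2.MORPH_OPEN,np.ones((5,5),np.uint8))
n,l,s,_=cv2.connectedComponentsWithStats(m); k=1+s[1:,4].argmax(); print(s[k],d["conf"],d["mask"].sum())
W=np.array([bp(C,u,v,.146)[:2] for v,u in np.argwhere(l==k)],np.float32)
vx,vy,x,y=cv2.fitLine(W,cv2.DIST_HUBER,0,.001,.001).ravel(); print("wing",np.degrees(np.arctan2(vy,vx))%180,x,y,cv2.minAreaRect(W*1000))
mm=(l==k)
for v in range(s[k][1],s[k][1]+s[k][3],12):
    u=np.where(mm[v])[0]; print(v,u.min() if len(u) else None,u.max() if len(u) else None)
go([0.49,.178,.24],16.1)
E
```

```text
wrist knob_grip 0.45 [0.4891 0.1752 0.1075] [326. 212.]
[ 304  170   40   98 2531] 0.67 5608
wing 106.848495 0.48750755 0.17945519 ((487.6798400878906, 178.65335083007812), (25.446475982666016, 67.05653381347656), 4.525872230529785)
170 315 320
182 304 325
194 307 328
206 308 339
218 305 342
230 308 341
242 319 340
254 322 342
266 325 341
shift mm [ 3.7  3.9 -1.5] turn deg [-12.31   0.85   0.81] y yaw 3.78 q6 0.146
```

```bash
python3 -c "
from h import *
print(finish_job())"
```

```text
the job is handed in; nothing more can be done
None
```

The cassette is home and the knob is tight, and I handed the job in at about 23 s. The hand-in gives no verdict, so this rests on my own last checks.

**What I did**
- I pushed the cassette by its rib about 85 mm, until it stopped and the force rose from 3 N to 11 N.
- I then gripped the wing, pressed the knob down about 12 mm and turned it clockwise in one turn. On the way I pulled up lightly and it resisted with 7 N, so the thread had caught. It stopped firmly at 3.2 N m, and I released and lifted clear.

**Last checks**
- **Knob:** the wing lies at 106.8°, against about 106.2° for the deck. The grip point was measured at about 0.131–0.138 m, where fully down is 0.136 m.
- **Cassette:** the rib is about 73–75 mm from the knob axis, where home is 75 mm. The hole is under the bridge, so I did not measure it directly.
- **Bystanders:** the egg tray, mug, hand guard and spare cassette measure within 5 mm of where they stood.
- **Robot:** it stands clear, with contact force around 1 N, which is the sensor's noise.

**What failed or disagreed**
- **First push:** it passed over the rib without touching it, because the real fingertips sit about 37 mm behind the reported TCP. I found the true height by touching the plate and pushed again.
- **Knob height:** one last reading gave 0.1075 m at low confidence (0.45), which I took as an outlier.
- **Last picture:** the final close-up could not be viewed because the picture limit was reached, so the wing angle was worked out from its pixels.

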